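# Set the bench press ram with a blade gauge

## Robot

A 7-joint arm with a two-finger parallel gripper is mounted at the origin on the work surface. World frame = base frame: x ahead of the robot, y to its left, z up, the work surface at z = 0. Lengths are in m, angles in rad, forces in N, time in s.
With the tool pointing down it reaches from about 0.425 to 0.875 m from the base axis. Payload 4.7 kg.
Tool frame: the origin (TCP) lies midway between the tips of the shut fingers; the grasp point (between the pads) lies 19 mm behind it; z points along the fingers, y is the line along which they close (so a half turn about z gives the same grasp; the last joint's range is limited). The gripper opens to 87 mm and grips with 3 to 60 N. Pads are 19 mm wide; open, the fingers measure 117 mm over their backs; the gripper's body (75 mm by 190 mm) begins 51 mm behind the grasp point.
Start: joints at [-1.113, 0.321, -0.07, 1.45, 0.023, 1.371, -0.057], TCP at [0.279, 0.587, 0.223] pointing down, gripper open.
Joint ranges: [-2.86, 2.86], [-0.3, 2.09], [-1.38, 1.24], [0.06, 2.45], [-1.56, 4.7], [0.09, 2.05], [-2.69, 2.69]. Speed limits (rad/s): [2.57, 2.57, 3.14, 3.14, 3.14, 3.14, 3.14].

## Interface

Orientations are given as a rotation vector (axis times angle).
In Python, from bench import ctrl gives the robot as it stands. The module is installed in compiled form; this text tells all that it offers.
- The arm moves only by the tool carry_out, never from a script. Its argument "steps" is a list of rows, each a list of 7 numbers: the turn, a rotation vector about the world's x, y, z in degrees, then the shift along the world's x, y, z in cm, then the opening, from 0 (shut) to 1 (fully open). A call has 1 to 12 rows; each row is the pose to reach, as a shift and turn from the pose commanded when the call began; what a row does not reach only later rows make up. A row lasts 1/10 s, in which the tool goes at most 50 mm and 8.59 degrees, less where a joint would pass 70% of its speed; a pose out of reach is approached as far as the arm can. A call with a gripper value outside its range is refused whole. The fingers move at their own pace and stop on an object; "squeeze" is the grip in N (left out, the last holds). Time passes only in rows, so rows that repeat a pose let the fingers close. It gives the time, the measured TCP pose, the force, the opening and the grip force at its end, in the units of the state.
- ctrl.get_state(): the state, without advancing time (a new reading comes with each control period).
- ctrl.get_image(name): name is "scene" or "top" or "wrist"; returns a dict with "pixels" (384x512x3 uint8, red, green, blue), "camera_matrix" (3x3 intrinsics, pixels), "cam_to_world" (4x4, takes a point from camera to world coordinates); the wrist camera has in their place "T_tool_cam" (4x4, takes a point from camera to tool coordinates, whose origin is the TCP and whose axes are the flange's). Camera axes: x right, y down, z forward; pixel columns grow to the right and rows downward; lengths in m; the calibration is good to about 2 mm. The wrist camera is an equidistant fisheye: a pixel r from the principal point sees the ray r / f radians off the axis. A picture is of the moment at which its call begins: read the wrist's pose just before it. There is no depth.
- ctrl.close_job(): hands the job in; it is judged then, once.
The state is a dict: "time": time; "joint_positions": joint angles; "qd": joint speeds; "joint_torque": joint torques, N m; "position": TCP position; "tool_rot": TCP orientation; "ft_force": force on the tool from outside, world axes, zero at the start; "torque": the same for the moment, N m; "grip_width": opening from 0.0 (shut) to 1.0 (fully open); "grip_force": force on a finger pad.
Only numpy, scipy, OpenCV 4.12 (cv2) and the standard library are available. Lean on these libraries where they do the work, as an engineer would, in place of code of your own. Each camera call takes 0.05 s, during which the arm holds its last target. There are 200 camera calls.

## Task

Pick up the gauge with the wide blade, lay it flat on the base plate of the bench press and slide its blade into the channel under the raised ram until its shoulders meet the front ends of the two channel cheeks. Leave it there and push the ram's black palm button down until the ram's foot rests on the blade. Leave the narrow gauge and everything else on the bench where it is.

Things in the scene. Friction and masses are not known exactly. Their poses are not given: they have to be found in the camera images.
- gauge_wide: Flat steel blade gauge, the one to use. Handle plate 90 (x) x 50 x 6; on it an upright black grip fin 70 long (x -40 to 30), 16 thick (y), top 42 above the underside. Blade 6 thick, 30 WIDE, from x 45 to its tip at x 120. 0.15 to 0.31 kg. Origin: underside, middle of the handle plate; x towards the tip, z up. Lies left or right of the press.
- shoulder (a point): Point on the wide gauge: on its underside, middle of the handle plate's front edge (45 ahead of the body's origin), where the blade begins; the edge's two 10 wide shoulders stand out left and right of the blade. Axes as gauge_wide.
- press: Fixed grey bench press on a steel base plate (12 thick; x -110 to 130, y -65 to 65). Origin on the table under the channel mouth; x into the channel, away from the robot; z up. Head: x 32 to 92, y -28 to 28, z 96 to 146 (collar to 152). Column: x 87 to 127, y -38 to 38, up to z 146.
- mouth (a point): Centre of the channel's mouth on the press, on top of the base plate (12 above the table); axes as press. The channel runs between two steel cheeks 14 wide, 14 high, inner faces at y = -18 and +18 (36 apart), from x = 0 (their front ends) to 85. The ram's foot, 36 (x) x 26 (y), is centred at x = 55.
- ram_top (a point): Middle of the top of the ram's round black palm button, 44 across, above the press head; it is pushed straight down. 209 above the base plate when the joint reads 0; goes down with the ram.
- ram (a joint): Travel of the ram downwards in m: 0 fully raised, foot 30 mm above the base plate; the foot is at 30 mm minus this value, so it meets a 6 mm blade lying on the base plate at 0.024. Stop at 0.0285. Moves stiffly (about 3 to 5 N) and stays where it is left.
- gauge_narrow: Flat steel blade gauge, a bystander. Handle plate 90 (x) x 50 x 6; on it an upright black grip fin 70 long (x -40 to 30), 16 thick (y), top 42 above the underside. Blade 6 thick, 14 WIDE, from x 45 to its tip at x 120. 0.15 to 0.31 kg. Origin: underside, middle of the handle plate; x towards the tip, z up. 
- parts_cup: Steel cup, mouth up, rim 68 across, 50 high; bystander. Origin at underside centre.
- tape_roll: Yellow roll of tape lying flat, 60 across, 24 high; bystander. Origin at underside centre.
- jar: Small closed jar, 44 across, 45 high; bystander. Origin at underside centre.
- screwdriver: Screwdriver 160 long lying flat; bystander. Lies along its x axis.
- board: Small green circuit board 100 x 60 x 4 lying flat, parts up to 10 high; bystander. Origin at underside centre.
Things that resemble listed ones, but are neither listed nor needed, are in the scene too. What is shaped like the gauge_wide but blue or yellow is not meant.

How it is judged:
On the way, in this order (a step that is already met when the one before it is completed fails the run):
1. the wide gauge's blade is in the channel, flat on the base plate, shoulders up to the cheeks' front ends, with the ram still clear above it (x of shoulder in the frame of mouth between -0.004 and 0.003 m and y of shoulder in the frame of mouth between -0.006 and 0.006 m and z of shoulder in the frame of mouth between -0.003 and 0.003 m and angle between the x axis of gauge_wide and the x axis of mouth, either way round below 0.1 rad and angle between gauge_wide's own z axis and vertical below 0.06 rad and value of joint ram below 0.019 m), for 0.3 s.
2. the ram's foot is pushed down onto the blade (x of shoulder in the frame of mouth between -0.004 and 0.003 m and y of shoulder in the frame of mouth between -0.006 and 0.006 m and z of shoulder in the frame of mouth between -0.003 and 0.003 m and angle between the x axis of gauge_wide and the x axis of mouth, either way round below 0.1 rad and angle between gauge_wide's own z axis and vertical below 0.06 rad and value of joint ram between 0.0225 and 0.0255 m), for 0.2 s.
At the end, for the whole second after the job is handed in: The wide gauge lies flat on the press's base plate at rest, its blade in the channel with the shoulders within 4 mm of the cheeks' front ends, and the ram is down with its foot resting on the blade (ram travel 22.5 to 25.5 mm; 24 is contact) (all of step 2 and linear speed of gauge_wide below 0.01 m/s and velocity of joint ram below 0.003 m/s); the robot touches nothing.
It fails at once if a bystander (the narrow gauge, cup, tape, jar, screwdriver or board) is moved more than 25 mm (distance of any of gauge_narrow, parts_cup, tape_roll, jar, screwdriver, board from where it was at the start of the episode above 0.025 m).
It also fails if it takes over 54 s, if anything falls off the work surface, if the arm or the gripper's body presses on something with over 40 N, if the wrist force passes 120 N, or if a joint passes its speed limit or range.

## Working session

There is one attempt and no reset: what is moved stays moved. The work goes in short steps, Python scripts to look and compute and a tool call to move; the robot and the scene stay as the last step left them, time stands still between calls to the robot, and variables do not carry over. Pictures are saved under pics/ and viewed, at most 10 in all, crops included, and the job is handed in when it is done.

Besides the shell and the picture viewer there is one more tool, called after ">>>" as name(argument=value, ...), one argument or row to a line, values as JSON. carry_out: Moves the arm, as the interface text tells. Its arguments: {"type":"object","properties":{"steps":{"type":"array","items":{"type":"array","items":{"type":"number"}}},"squeeze":{"type":"number"}},"required":["steps"]}

```bash
mkdir -p pics
cat > h.py <<'E'
import numpy as np,cv2
from scipy.spatial.transform import Rotation as R
from bench import ctrl
def grab(n,f):
    im=ctrl.get_image(n); cv2.imwrite(f'pics/{f}.png',im['pixels'][:,:,::-1]); np.savez(f'pics/{f}.npz',**{k:v for k,v in im.items() if not isinstance(v,str)}); return im
def ray(im,uv,T=None):
    K=np.array(im['camera_matrix']);T=np.array(im['cam_to_world'])
    d=np.c_[(uv[:,0]-K[0,2])/K[0,0],(uv[:,1]-K[1,2])/K[1,1],np.ones(len(uv))]
    return T[:3,3],d@T[:3,:3].T
def plane(im,uv,z):
    o,d=ray(im,np.atleast_2d(np.array(uv,float))); return o+d*((z-o[2])/d[:,2])[:,None]
E
python3 - <<'E'
from h import *
s=ctrl.get_state(); print(s)
a=grab('top','top0'); b=grab('scene','sc0')
for i in(a,b): print(np.round(i['camera_matrix'],1),np.round(i['cam_to_world'],3))
cv2.imwrite('pics/top0b.png',cv2.resize(a['pixels'][:,:,::-1],(800,600),interpolation=cv2.INTER_CUBIC))
E
```

```text
{'time': 0.0, 'joint_positions': array([-1.11290685,  0.32182954, -0.07002074,  1.45167957,  0.0225971 ,
        1.3707524 , -0.05691247]), 'qd': array([ 0.00116489, -0.00174328, -0.0018392 , -0.00011371,  0.00094618,
        0.00181918, -0.00060261]), 'joint_torque': array([-5.21105703e-04, -4.91296649e+01, -4.04354436e-01, -3.12520587e+01,
       -6.40059239e-02,  4.38279309e-02,  1.64307362e-04]), 'position': array([0.27893508, 0.58650971, 0.22145445]), 'tool_rot': array([-6.91395433e-01, -3.06425596e+00,  2.91938241e-03]), 'ft_force': array([ 0.53007036, -0.65491558, -0.48798359]), 'torque': array([ 0.02994614, -0.00028335, -0.0125612 ]), 'grip_force': 0.0, 'grip_width': 0.9993262598809528}
[[421.2   0.  244.1]
 [  0.  421.2 196.8]
 [  0.    0.    1. ]] [[-0.113 -0.973  0.199  0.272]
 [-0.994  0.111 -0.022  0.08 ]
 [-0.    -0.201 -0.98   1.29 ]
 [ 0.     0.     0.     1.   ]]
[[486.3   0.  259.1]
 [  0.  486.3 191.5]
 [  0.    0.    1. ]] [[-0.6    0.557 -0.575  1.274]
 [ 0.8    0.402 -0.445  0.649]
 [-0.017 -0.727 -0.687  1.094]
 [ 0.     0.     0.     1.   ]]
```

View pics/top0b.png

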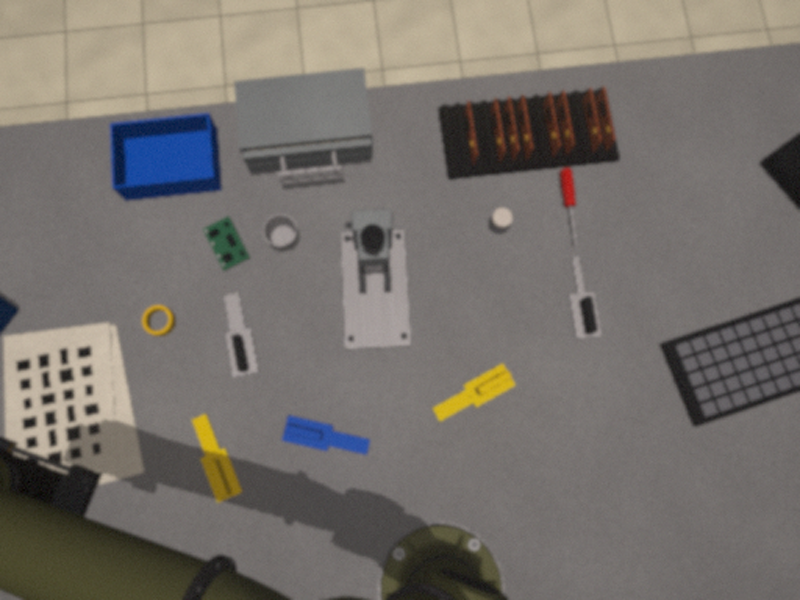

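View pics/sc0.png

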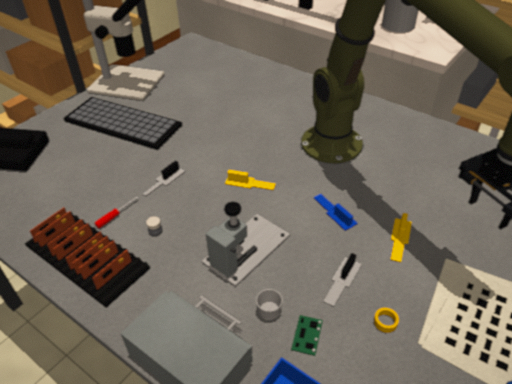

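The top view (800 px wide) shows the wide gauge at (240,335) with its blade pointing away from the robot. The narrow gauge is at (585,300), and the press plate runs from (343,230) to (410,347) with the palm button at (373,239). The scene view agrees, with the wide gauge at (345,278) and the press at (235,240).

Run:
```python
from h import *
a=dict(np.load('pics/top0.npz'))
p=a['pixels']; hsv=cv2.cvtColor(p,cv2.COLOR_RGB2HSV)
m=((hsv[:,:,2]>140)&(hsv[:,:,1]<40)).astype(np.uint8)
cs,_=cv2.findContours(m,cv2.RETR_EXTERNAL,cv2.CHAIN_APPROX_NONE)
for c in cs:
    if cv2.contourArea(c)<100: continue
    x,y,w,h=cv2.boundingRect(c)
    if not(130<x<400 and 120<y<260):continue
    for z in(.006,.012):
        P=plane(a,c[:,0,:],z)[:,:2].astype(np.float32)
        r=cv2.minAreaRect(P); print((x,y,w,h),z,np.round(r[0],4),np.round(r[1],4),r[2]); print(np.round(cv2.boxPoints(r),3).tolist())
v=cv2.resize(p[130:260,125:275,::-1],None,fx=4.5,fy=4.5,interpolation=cv2.INTER_CUBIC);cv2.imwrite('pics/c1.png',v)
# press button
d=(hsv[:,:,2]<60).astype(np.uint8)
n,l,st,ce=cv2.connectedComponentsWithStats(d)
for i in range(1,n):
    if st[i,4]>15 and 130<ce[i][0]<275 and 120<ce[i][1]<260: print(st[i],ce[i],plane(a,ce[i],.221),plane(a,ce[i],.042))
```

```text
(143, 187, 22, 54) 0.006 [0.5142 0.3387] [0.1658 0.051 ] 5.489416122436523
[[0.42899999022483826, 0.35600000619888306], [0.4339999854564667, 0.3050000071525574], [0.5989999771118164, 0.32100000977516174], [0.593999981880188, 0.3720000088214874]]
(143, 187, 22, 54) 0.012 [0.513  0.3375] [0.165  0.0508] 5.489406585693359
[[0.42800000309944153, 0.35499998927116394], [0.43299999833106995, 0.30399999022483826], [0.5979999899864197, 0.3199999928474426], [0.5929999947547913, 0.3709999918937683]]
(365, 164, 16, 52) 0.006 [ 0.5107 -0.35  ] [0.0462 0.163 ] 75.5882797241211
[[0.4259999990463257, -0.35199999809265137], [0.5839999914169312, -0.3930000066757202], [0.5950000286102295, -0.3479999899864197], [0.43799999356269836, -0.3070000112056732]]
(365, 164, 16, 52) 0.012 [ 0.5096 -0.348 ] [0.046  0.1622] 75.58829498291016
[[0.42500001192092896, -0.3499999940395355], [0.5820000171661377, -0.38999998569488525], [0.593999981880188, -0.34599998593330383], [0.43700000643730164, -0.3059999942779541]]
(218, 147, 45, 76) 0.006 [0.5757 0.0602] [0.1313 0.2379] 86.42230987548828
[[0.453000009059906, 0.0020
[... 1301 characters left out ...]
405], [0.7170000076293945, -0.1979999989271164], [0.6769999861717224, -0.19300000369548798]]
[232 145  13  17 186] [238.02688172 152.65053763] [[0.61011812 0.05806374 0.221     ]] [[0.66669236 0.05441978 0.042     ]]
[134 147   6   5  22] [136.59090909 148.81818182] [[0.65119134 0.32432317 0.221     ]] [[0.71464174 0.36525427 0.042     ]]
[145 150   6   8  27] [147.44444444 153.37037037] [[0.63534365 0.29655588 0.221     ]] [[0.69614096 0.33283839 0.042     ]]
[143 162   6   6  25] [145.28 164.36] [[0.60585208 0.30425625 0.221     ]] [[0.66171214 0.3418279  0.042     ]]
[150 215   8  22  97] [153.32989691 225.84536082] [[0.44074313 0.29465004 0.221     ]] [[0.46896195 0.33061349 0.042     ]]
```

View pics/c1.png

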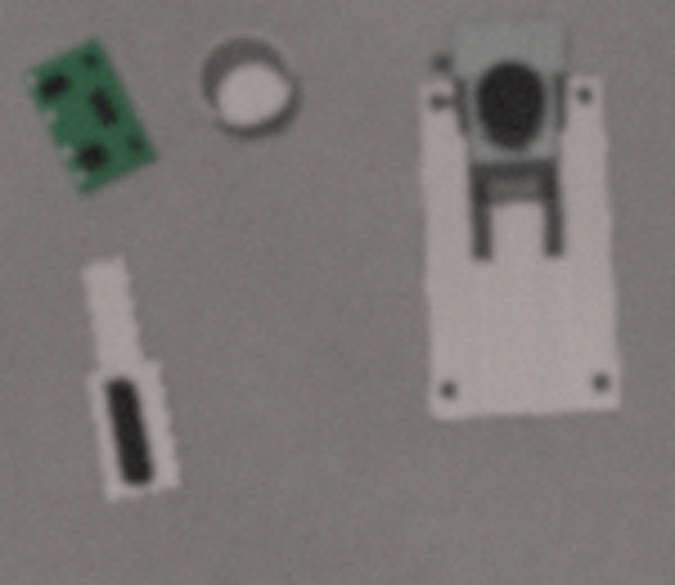

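The crop shows the wide gauge pointing up and slightly left, and the press with its cheeks' front ends at crop (483,255) and (553,253). That's good enough to move in and refine with the wrist camera.

Run:
```python
from h import *
s=ctrl.get_state(); M=R.from_rotvec(s['tool_rot']).as_matrix(); print(M.round(3))
g=np.radians(5.5); f=np.array([-np.sin(g),np.cos(g),0])
y=M[:,1]; a=np.degrees(np.arctan2(f[1],f[0])-np.arctan2(y[1],y[0]))
print('yaw to gauge (mod 180)',a, 'shift cm',(np.array([.472,.3346,.14])-s['position'])*100)
```

```text
[[-0.903  0.429 -0.001]
 [ 0.429  0.903 -0.002]
 [-0.    -0.002 -1.   ]]
yaw to gauge (mod 180) 30.92471847680703 shift cm [ 19.30899574 -25.19581343  -8.15584347]
```

>>> carry_out(
  steps=[
    [0, 0, 3.1, 1.9, -2.5, 0, 1],
    [0, 0, 6.2, 3.9, -5, -1, 1],
    [0, 0, 9.3, 5.8, -7.6, -2, 1],
    [0, 0, 12.4, 7.7, -10.1, -3, 1],
    [0, 0, 15.5, 9.7, -12.6, -4, 1],
    [0, 0, 18.6, 11.6, -15.1, -5, 1],
    [0, 0, 21.7, 13.5, -17.6, -6, 1],
    [0, 0, 24.8, 15.4, -20.2, -7, 1],
    [0, 0, 27.9, 17.4, -22.7, -8, 1],
    [0, 0, 31, 19.3, -25.2, -8.2, 1],
    [0, 0, 31, 19.3, -25.2, -8.2, 1],
    [0, 0, 31, 19.3, -25.2, -8.2, 1],
  ],
)

```text
time: 1.3
position: [0.4723, 0.3343, 0.1402]
tool_rot: [0.149, -3.137, 0.0]
ft_force: [0.1, 1.1, -0.3]
grip_width: 0.999
grip_force: 0.0
```

```bash
cat >> h.py <<'E'
def wplane(im,pose,uv,z):
    K=np.array(im['camera_matrix']);uv=np.atleast_2d(np.array(uv,float))
    d=(uv-K[:2,2])/[K[0,0],K[1,1]]; r=np.linalg.norm(d,axis=1)+1e-9
    D=np.c_[d*(np.sin(r)/r)[:,None],np.cos(r)]
    W=np.eye(4);W[:3,:3]=R.from_rotvec(pose[1]).as_matrix();W[:3,3]=pose[0]; T=W@np.array(im['T_tool_cam'])
    D=D@T[:3,:3].T; o=T[:3,3]; return o+D*((z-o[2])/D[:,2])[:,None]
def wgrab(f):
    s=ctrl.get_state(); im=grab('wrist',f); np.savez(f'pics/{f}_pose.npz',p=s['position'],r=s['tool_rot']); return im,(s['position'],s['tool_rot'])
E
python3 - <<'E'
from h import *
im,p=wgrab('w1'); print(p,im['camera_matrix'],np.round(im['T_tool_cam'],3),ctrl.get_state()['ft_force'])
E
```

```text
(array([0.4722572 , 0.33433018, 0.14017248]), array([ 1.48757492e-01, -3.13723410e+00,  8.95196352e-05])) [[297.31863964   0.         257.97634767]
 [  0.         297.31863964 192.18264581]
 [  0.           0.           1.        ]] [[ 0.    -0.959 -0.284  0.078]
 [ 1.     0.     0.001 -0.001]
 [-0.001 -0.284  0.959 -0.161]
 [ 0.     0.     0.     1.   ]] [-0.72896267 -0.02663633  0.70640918]
```

View pics/w1.png

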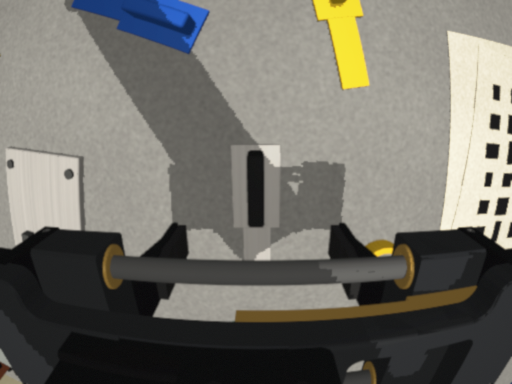

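The wrist view shows the gauge handle at (232–280,145–227) with the black fin at (248–264,151–227). The base plate's front corner is at (80,155).

Run:
```python
from h import *
im=dict(np.load('pics/w1.npz'));q=np.load('pics/w1_pose.npz');p=(q['p'],q['r'])
g=cv2.cvtColor(im['pixels'],cv2.COLOR_RGB2GRAY)
m=np.zeros_like(g); m[140:235,225:290]=(g[140:235,225:290]<45)
cs,_=cv2.findContours(m,cv2.RETR_EXTERNAL,cv2.CHAIN_APPROX_NONE)
c=max(cs,key=cv2.contourArea); print(cv2.boundingRect(c))
# top-of-fin: rows from rear; long edges
P=wplane(im,p,c[:,0,:],.042)[:,:2].astype(np.float32); r=cv2.minAreaRect(P); print(r)
for v in range(150,232,8):
    row=g[v,225:290].astype(int); print(v,row[::2].tolist())
```

```text
(248, 151, 15, 75)
((0.4685966968536377, 0.33062878251075745), (0.07013017684221268, 0.01288631558418274), 5.658420562744141)
150 [100, 99, 98, 121, 135, 137, 135, 135, 136, 138, 133, 129, 104, 76, 74, 71, 74, 73, 135, 207, 218, 218, 220, 219, 219, 219, 219, 201, 159, 160, 157, 152, 155]
158 [103, 101, 101, 118, 135, 137, 135, 134, 136, 139, 127, 52, 20, 19, 19, 21, 21, 21, 22, 58, 130, 162, 213, 219, 218, 218, 217, 211, 163, 158, 159, 160, 160]
166 [96, 97, 97, 111, 134, 136, 135, 134, 136, 138, 127, 50, 20, 21, 21, 22, 22, 21, 20, 58, 126, 133, 135, 135, 151, 191, 194, 180, 141, 149, 149, 146, 145]
174 [99, 99, 100, 115, 133, 136, 134, 133, 134, 137, 128, 54, 20, 22, 21, 22, 23, 22, 20, 50, 125, 133, 134, 134, 135, 133, 134, 125, 103, 101, 104, 103, 101]
182 [99, 98, 98, 106, 132, 135, 135, 132, 134, 137, 129, 66, 20, 21, 20, 21, 23, 21, 20, 50, 125, 133, 134, 134, 134, 133, 133, 121, 101, 100, 101, 122, 153]
190 [100, 100, 98, 100, 129, 134, 134, 132, 133, 136, 128, 66, 21, 20, 20, 20, 20, 20, 19, 49, 124, 132, 134, 134, 133, 133, 133, 122, 102, 99, 100, 102, 101]
198 [99, 99, 98, 104, 132, 133, 134, 132, 132, 135, 131, 78, 21, 19, 20, 21, 20, 20, 20, 50, 124, 131, 133, 133, 133, 132, 132, 119, 102, 102, 105, 103, 103]
206 [103, 99, 97, 101, 123, 133, 133, 131, 131, 135, 134, 94, 21, 22, 19, 21, 22, 20, 20, 48, 122, 130, 132, 133, 132, 132, 132, 116, 100, 101, 102, 101, 103]
214 [99, 99, 99, 100, 116, 133, 134, 131, 130, 133, 133, 96, 22, 20, 21, 22, 22, 22, 19, 50, 123, 130, 131, 131, 131, 131, 130, 114, 100, 100, 103, 103, 102]
222 [100, 101, 100, 99, 110, 132, 133, 132, 130, 133, 132, 98, 25, 20, 19, 19, 21, 20, 19, 49, 120, 129, 131, 131, 130, 131, 130, 115, 102, 104, 105, 103, 102]
230 [101, 99, 99, 98, 99, 100, 101, 101, 102, 121, 132, 131, 132, 133, 134, 134, 132, 131, 132, 131, 130, 132, 131, 105, 100, 98, 96, 97, 98, 99, 103, 105, 105]
```

>>> carry_out(
  steps=[
    [0, 0, 0, -0.4, -0.4, -3, 1],
    [0, 0, 0, -0.4, -0.4, -6.5, 1],
    [0, 0, 0, -0.4, -0.4, -9.5, 1],
    [0, 0, 0, -0.4, -0.4, -11.5, 1],
    [0, 0, 0, -0.4, -0.4, -12.4, 1],
    [0, 0, 0, -0.4, -0.4, -12.4, 0.5],
    [0, 0, 0, -0.4, -0.4, -12.4, 0],
    [0, 0, 0, -0.4, -0.4, -12.4, 0],
    [0, 0, 0, -0.4, -0.4, -12.4, 0],
    [0, 0, 0, -0.4, -0.4, -12.4, 0],
    [0, 0, 0, -0.4, -0.4, -12.4, 0],
    [0, 0, 0, -0.4, -0.4, -12.4, 0],
  ],
  squeeze=35,
)

```text
time: 2.55
position: [0.4682, 0.3311, 0.0168]
tool_rot: [-0.153, 3.138, 0.0]
ft_force: [0.2, -0.7, 0.2]
grip_width: 0.447
grip_force: 0.0
```

>>> carry_out(
  steps=[
    [0, 0, 0, 0, 0, 0, 0],
    [0, 0, 0, 0, 0, 0, 0],
    [0, 0, 0, 0, 0, 0, 0],
    [0, 0, 0, 0, 0, 0, 0],
    [0, 0, 0, 0, 0, 0, 0],
    [0, 0, 0, 0, 0, 0, 0],
  ],
)

```text
time: 3.15
position: [0.4681, 0.3311, 0.0166]
tool_rot: [-0.153, 3.138, 0.0]
ft_force: [0.4, 0.9, 0.5]
grip_width: 0.178
grip_force: 35.0
```

>>> carry_out(
  steps=[
    [0, 0, 0, 0, 0, 2, 0],
    [0, 0, 0, 0, 0, 5, 0],
    [0, 0, -2, -1, -2, 8, 0],
    [0, 0, -4, -2, -4, 11, 0],
    [0, 0, -6, -3, -6, 14, 0],
    [0, 0, -8, -3, -8, 17, 0],
    [0, 0, -9, -3, -10, 18, 0],
    [0, 0, -9, -3, -11, 18, 0],
    [0, 0, -9, -3, -11, 18, 0],
  ],
)

```text
time: 4.05
position: [0.4379, 0.219, 0.1952]
tool_rot: [-0.098, -3.139, 0.002]
ft_force: [0.4, 0.4, -2.2]
grip_width: 0.18
grip_force: 35.0
```

Run:
```python
from h import *
im,p=wgrab('w2'); print(p, ctrl.get_state()['grip_width'])
t=grab('top','top1')
a=im['pixels'][:,:,::-1]; b=t['pixels'][110:302,150:406,::-1]
cv2.imwrite('pics/v2.png',np.vstack([cv2.resize(a,(400,300)),cv2.resize(b,(400,300),interpolation=cv2.INTER_CUBIC)]))
```

```text
(array([0.4378895 , 0.21901427, 0.19517332]), array([-9.75100255e-02, -3.13853729e+00,  1.88082263e-03])) 0.18339317565424018
```

View pics/v2.png

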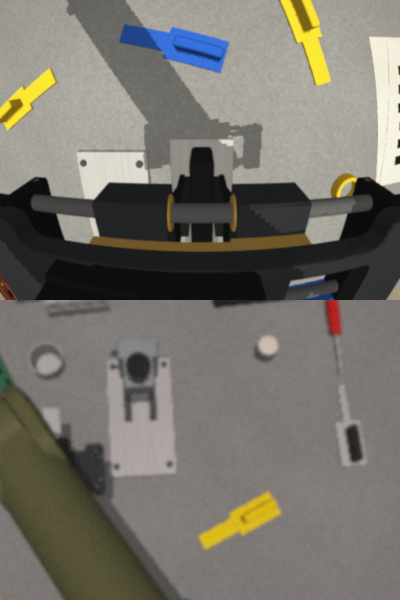

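In the wrist view (top half, 400 px wide), both front corners of the base plate show at (78,152) and (146,152), and the gauge is held at (200,140–230). In the top view the press is unobstructed, with the cheeks around (128–156,380–420).

Run:
```python
from h import *
im=dict(np.load('pics/w2.npz'));q=np.load('pics/w2_pose.npz');p=(q['p'],q['r'])
g=cv2.cvtColor(im['pixels'],cv2.COLOR_RGB2GRAY).astype(float); gb=cv2.GaussianBlur(g,(3,3),0)
# front edge: per column strongest vertical gradient
pts=[]
for u in range(108,182):
    d=np.diff(gb[180:208,u]); k=d.argmax(); pts.append((u,180+k+.5,d[k]))
pts=np.array(pts); print(pts[::8])
P=wplane(im,p,pts[:,:2],.012)[:,:2]
L=cv2.fitLine(P.astype(np.float32),cv2.DIST_HUBER,0,.001,.01).ravel(); print('front',L,np.degrees(np.arctan2(L[1],L[0])))
l=[];r=[]
for v in range(202,232):
    d=np.diff(gb[v,85:120]);l.append((85+d.argmax()+.5,v))
    d=np.diff(gb[v,170:200]);r.append((170+d.argmin()+.5,v))
l=np.array(l);r=np.array(r); print(l[::6],r[::6])
for e in(l,r):
    Q=wplane(im,p,e,.012)[:,:2]; print(np.round(Q[::6],4).tolist())
# gauge in hand: handle rear edge + sides at z=underside+6
M=R.from_rotvec(p[1]).as_matrix(); zt=p[0][2]-.0166+.006
rows=[]
for u in (224,228,232,236,280,284,288,292):
    d=np.diff(gb[160:200,u]); print(u,160+d.argmax()+.5,d.max(), 160+d.argmin(),d.min())
for v in (185,195,205,215):
    d=np.diff(gb[v,205:310]); print(v,205+d[:30].argmax()+.5,d[:30].max(),[int(x) for x in g[v,205:310:3]])
np.save('pics/zt.npy',zt)
# cheeks in top0
t=dict(np.load('pics/top0.npz')); gt=cv2.cvtColor(t['pixels'],cv2.COLOR_RGB2GRAY)
print(gt[172:194,226:254])
```

```text
[[108.     194.5     29.    ]
 [116.     194.5     30.3125]
 [124.     193.5     31.9375]
 [132.     194.5     30.25  ]
 [140.     194.5     31.8125]
 [148.     194.5     31.    ]
 [156.     194.5     32.4375]
 [164.     194.5     31.75  ]
 [172.     194.5     31.0625]
 [180.     194.5     32.8125]]
front [0.0596519  0.99821925 0.45529225 0.0651045 ] 86.58016
[[ 98.5 202. ]
 [110.5 208. ]
 [100.5 214. ]
 [101.5 220. ]
 [102.5 226. ]] [[183.5 202. ]
 [173.5 208. ]
 [184.5 214. ]
 [188.5 220. ]
 [189.5 226. ]]
[[0.4621, 0.0004], [0.4715, 0.0178], [0.4794, -0.0006], [0.4882, -0.0013], [0.4972, -0.0019]]
[[0.4686, 0.1233], [0.4758, 0.109], [0.4845, 0.1224], [0.4929, 0.1265], [0.5012, 0.1266]]
224 178.5 12.1875 165 -1.5625
228 178.5 11.375 164 -1.5625
232 178.5 11.375 166 -1.375
236 178.5 12.1875 170 -0.875
280 177.5 23.625 180 -13.3125
284 177.5 34.5 183 -26.25
288 177.5 33.8125 183 -28.1875
292 178.5 30.6875 186 -29.5625
185 217.5 11.4375 [109, 109, 107, 105, 121, 140, 143, 141, 141, 140, 143, 145, 139, 137, 139, 142, 145, 139, 139, 141, 139, 138, 139, 139, 140, 141, 141, 141, 157, 219,
[... 2447 characters left out ...]
153 157 155 148 140 138 135 136 143 150 157 153 157 158 160 157 160 157
  152 153 151 151 150 156 159 158 155 155]
 [156 156 155 155 153 150 151 153 155 154 156 155 157 156 160 160 158 160
  156 156 153 157 158 156 156 160 159 154]
 [155 153 157 154 155 158 158 157 156 156 157 157 156 161 159 158 157 156
  153 155 156 160 157 161 161 161 156 156]
 [154 155 156 153 157 158 159 157 157 154 157 156 157 156 159 156 159 156
  155 156 155 153 158 159 158 163 158 155]
 [154 157 155 153 157 157 158 157 154 159 156 156 158 158 159 159 157 154
  153 156 155 157 157 158 157 162 158 158]
 [153 154 155 155 155 158 156 157 156 157 155 157 156 156 162 160 159 158
  156 156 155 155 159 161 160 159 156 158]]
```

Run:
```python
from h import *
im=dict(np.load('pics/w2.npz'));q=np.load('pics/w2_pose.npz');p=(q['p'],q['r'])
zt=p[0][2]-.0166+.006; M=R.from_rotvec(p[1]).as_matrix()
P=wplane(im,p,[(217.5,185),(217.5,205),(297.5,205),(224,178.5),(236,178.5),(292,178.2)],zt)
print(((P-p[0])@M).round(4)) # tool coords
print('tool yaw',np.degrees(np.arctan2(-M[1,0],-M[0,0])))
t=dict(np.load('pics/top0.npz'))
print(plane(t,[(231.6,187.5),(247.6,187),(239.6,187.2)],.012),plane(t,[(231.6,184),(247.6,184),(239.6,184)],.026))
g=cv2.cvtColor(t['pixels'],cv2.COLOR_RGB2GRAY)
# inner channel edges half level at z=.012/.026
for v in(178,183): print(v,plane(t,[(233.2,v),(245.4,v),(239.3,v)],.026)[:,:2].round(4).tolist(),plane(t,[(230.2,v),(249.2,v)],.026)[:,:2].round(4).tolist())
```

```text
[[ 0.0315 -0.025   0.0107]
 [ 0.0188 -0.0255  0.0107]
 [ 0.0188  0.0237  0.0106]
 [ 0.0355 -0.0209  0.0107]
 [ 0.0355 -0.0137  0.0107]
 [ 0.0357  0.0197  0.0106]]
tool yaw -3.5591104672310845
[[0.56600544 0.08616868 0.012     ]
 [0.56194518 0.03651508 0.012     ]
 [0.56413414 0.06132695 0.012     ]] [[0.57378842 0.08491145 0.026     ]
 [0.56819498 0.03589931 0.026     ]
 [0.57099167 0.06040516 0.026     ]]
178 [[0.5922, 0.078], [0.5879, 0.0405], [0.59, 0.0592]] [[0.5932, 0.0872], [0.5866, 0.0288]]
183 [[0.5764, 0.0797], [0.5721, 0.0423], [0.5742, 0.061]] [[0.5774, 0.0889], [0.5708, 0.0306]]
```

>>> carry_out(
  steps=[
    [0, 0, 0, 0, -3, 0, 0],
    [0, 0, 0, 0, -6.5, 0, 0],
    [0, 0, 0, -0.2, -10, -2, 0],
    [0, 0, 0, -0.5, -13, -5, 0],
    [0, 0, 0, -0.7, -15.1, -9, 0],
    [0, 0, 0, -0.7, -15.1, -12, 0],
    [0, 0, 0, -0.7, -15.1, -14, 0],
    [0, 0, 0, -0.7, -15.1, -14, 0],
    [0, 0, 0, -0.7, -15.1, -14, 0],
  ],
)

```text
time: 5.05
position: [0.4307, 0.0706, 0.056]
tool_rot: [-0.092, -3.139, 0.001]
ft_force: [0.6, 0.4, -1.4]
grip_width: 0.181
grip_force: 35.0
```

Run:
```python
from h import *
s=ctrl.get_state(); print(s['position'],s['tool_rot'],s['joint_positions'].round(2))
t=grab('top','top2'); c=grab('scene','sc2')
cv2.imwrite('pics/v3.png',np.vstack([cv2.resize(t['pixels'][140:250,190:300,::-1],(500,300),interpolation=cv2.INTER_CUBIC),cv2.resize(c['pixels'][180:290,170:330,::-1],(500,300),interpolation=cv2.INTER_CUBIC)]))
```

```text
[0.43073821 0.07061241 0.05603872] [-9.16813996e-02 -3.13856504e+00  1.22336071e-03] [-0.49  0.02  0.27  2.15 -0.01  0.97  1.3 ]
```

View pics/v3.png

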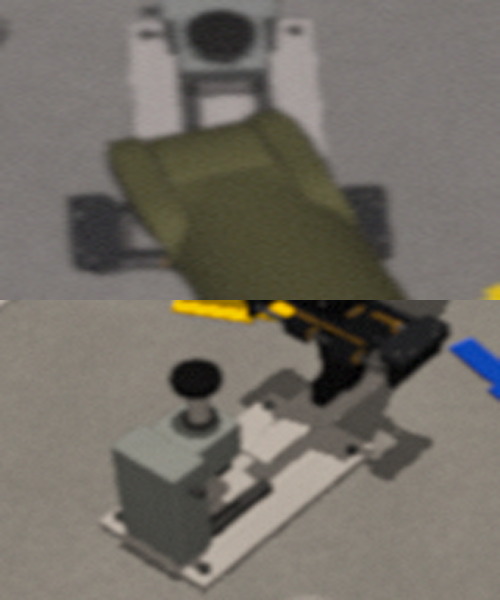

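The top view is blocked by the arm. The scene view shows the press, with the gauge held level over the base plate in front of the channel. I'm lowering it to just above the plate.

>>> carry_out(
  steps=[
    [0, 0, 0, 0, -0.25, -1, 0],
    [0, 0, 0, 0, -0.25, -2, 0],
    [0, 0, 0, 0, -0.25, -2.5, 0],
    [0, 0, 0, 0, -0.25, -2.5, 0],
    [0, 0, 0, 0, -0.25, -2.5, 0],
    [0, 0, 0, 0, -0.25, -2.5, 0],
  ],
)

```text
time: 5.75
position: [0.4314, 0.0676, 0.0318]
tool_rot: [0.094, 3.14, 0.0]
ft_force: [-0.4, 0.6, -1.3]
grip_width: 0.178
grip_force: 35.0
```

>>> carry_out(
  steps=[
    [0, 0, 0, 1, 0, 0, 0],
    [0, 0, 0, 2, -0.1, 0, 0],
    [0, 0, 0, 3, -0.15, 0, 0],
    [0, 0, 0, 4, -0.2, 0, 0],
    [0, 0, 0, 5, -0.25, 0, 0],
    [0, 0, 0, 6, -0.3, -0.1, 0],
    [0, 0, 0, 6.5, -0.35, -0.1, 0],
    [0, 0, 0, 6.5, -0.35, -0.1, 0],
    [0, 0, 0, 6.5, -0.35, -0.1, 0],
  ],
)

```text
time: 6.65
position: [0.4957, 0.064, 0.0304]
tool_rot: [-0.094, -3.139, 0.0]
ft_force: [-0.6, -0.4, -1.7]
grip_width: 0.182
grip_force: 35.0
```

Run:
```python
from h import *
s=ctrl.get_state(); print(s['position'],s['ft_force'])
t=grab('top','top3'); c=grab('scene','sc3')
cv2.imwrite('pics/v4.png',np.vstack([cv2.resize(t['pixels'][140:220,210:290,::-1],(560,280),interpolation=cv2.INTER_CUBIC),cv2.resize(c['pixels'][200:280,200:300,::-1],(560,310),interpolation=cv2.INTER_CUBIC)]))
```

```text
[0.49571785 0.06397909 0.03036395] [-0.58051573 -0.44260149 -1.65824652]
```

View pics/v4.png

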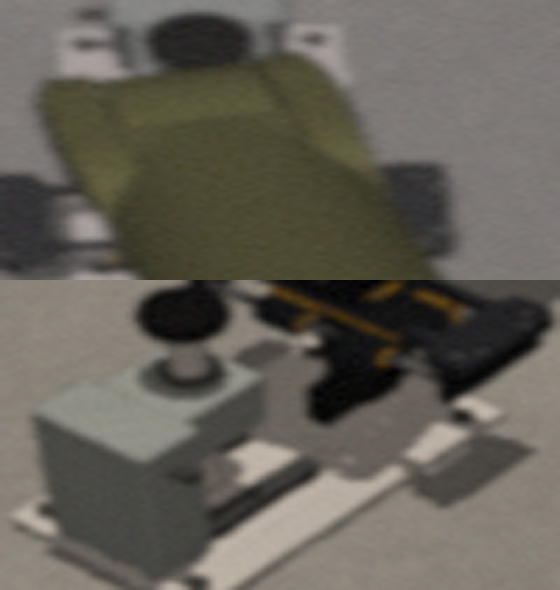

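No side forces, and the blade is in the channel under the raised ram. Next I lower it to the plate and creep forward.

>>> carry_out(
  steps=[
    [0, 0, 0, 0.3, 0, -0.1, 0],
    [0, 0, 0, 0.6, -0.05, -0.15, 0],
    [0, 0, 0, 0.9, -0.05, -0.15, 0],
    [0, 0, 0, 1.1, -0.05, -0.15, 0],
    [0, 0, 0, 1.1, -0.05, -0.15, 0],
    [0, 0, 0, 1.1, -0.05, -0.15, 0],
  ],
)

```text
time: 7.35
position: [0.5071, 0.0636, 0.029]
tool_rot: [-0.094, -3.14, -0.0]
ft_force: [0.1, 0.5, -1.1]
grip_width: 0.178
grip_force: 35.0
```

>>> carry_out(
  steps=[
    [0, 0, 0, 0.1, 0, 0, 0],
    [0, 0, 0, 0.2, 0, 0, 0],
    [0, 0, 0, 0.3, 0, 0, 0],
    [0, 0, 0, 0.3, 0, 0, 0],
    [0, 0, 0, 0.3, 0, 0, 0],
  ],
)

```text
time: 7.85
position: [0.5102, 0.0635, 0.0291]
tool_rot: [0.094, 3.14, 0.0]
ft_force: [0.2, 0.0, -0.8]
grip_width: 0.183
grip_force: 35.0
```

>>> carry_out(
  steps=[
    [0, 0, 0, 0.1, 0, 0, 0],
    [0, 0, 0, 0.15, 0, 0, 0],
    [0, 0, 0, 0.2, 0, 0, 0],
    [0, 0, 0, 0.2, 0, 0, 0],
  ],
)

```text
time: 8.25
position: [0.5107, 0.0637, 0.0288]
tool_rot: [-0.094, -3.137, 0.0]
ft_force: [-5.3, 0.4, 2.4]
grip_width: 0.181
grip_force: 35.0
```

Contact was at the predicted position (−5.3 N). Now I relieve the push, settle and release.

>>> carry_out(
  steps=[
    [0, 0, 0, -0.05, 0, -0.03, 0],
    [0, 0, 0, -0.1, 0, -0.05, 0],
    [0, 0, 0, -0.1, 0, -0.05, 0],
    [0, 0, 0, -0.1, 0, -0.05, 0.5],
    [0, 0, 0, -0.1, 0, -0.05, 0.5],
    [0, 0, 0, -0.1, 0, -0.05, 0.5],
    [0, 0, 0, -0.1, 0, -0.05, 0.5],
    [0, 0, 0, -0.1, 0, -0.05, 0.5],
    [0, 0, 0, -0.1, 0, -0.05, 0.5],
  ],
)

```text
time: 9.15
position: [0.5113, 0.0635, 0.0286]
tool_rot: [0.094, 3.14, 0.0]
ft_force: [1.4, -0.1, -0.2]
grip_width: 0.491
grip_force: 0.0
```

>>> carry_out(
  steps=[
    [0, 0, 0, 0, 0, 1, 0.5],
    [0, 0, 0, 0, 0, 3, 0.5],
    [0, 0, 0, 0, 0, 6, 0.5],
    [0, 0, 0, 0, 0, 10, 0.5],
    [0, 0, 0, -2, 0, 14, 0.2],
    [0, 0, 0, -4, 0, 18, 0],
    [0, 0, 0, -5, 0, 22, 0],
    [0, 0, 0, -5, 5, 24, 0],
    [0, 0, 0, -5, 9, 24, 0],
    [0, 0, 0, -5, 13, 24, 0],
    [0, 0, 0, -5, 13, 24, 0],
  ],
)

```text
time: 10.25
position: [0.4596, 0.2001, 0.2693]
tool_rot: [0.079, 3.14, 0.004]
ft_force: [-0.0, -0.0, 0.1]
grip_width: 0.015
grip_force: 0.0
```

Run:
```python
from h import *
s=ctrl.get_state(); print(s['position'],s['ft_force'],s['grip_width'])
t=grab('top','top4'); 
im,p=wgrab('w4')
cv2.imwrite('pics/v5.png',np.vstack([cv2.resize(t['pixels'][140:240,200:290,::-1],None,fx=4.5,fy=3,interpolation=cv2.INTER_CUBIC),cv2.resize(im['pixels'][:,:,::-1],(405,300))]))
```

```text
[0.45958117 0.20007808 0.26926233] [-0.01330743 -0.01696379  0.13281201] 0.015168447723837837
```

View pics/v5.png

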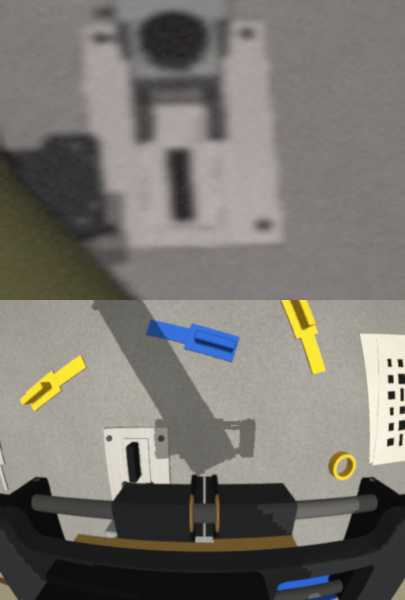

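The gauge is seated: its shoulders touch the cheek ends at crop (150,145) and (215,142), and the blade is centred in the channel. Next is the palm button, using the shut fingers.

>>> carry_out(
  steps=[
    [0, 0, 0, 2.5, -2.2, 0, 0],
    [0, 0, 0, 5, -4.5, 0, 0],
    [0, 0, 0, 8, -7.2, 0, 0],
    [0, 0, 0, 11, -9.8, 0, 0],
    [0, 0, 0, 13.5, -12, 0, 0],
    [0, 0, 0, 16, -14.3, -1, 0],
    [0, 0, 0, 16, -14.3, -3, 0],
    [0, 0, 0, 16, -14.3, -4, 0],
    [0, 0, 0, 16, -14.3, -4, 0],
    [0, 0, 0, 16, -14.3, -4, 0],
  ],
  squeeze=20,
)

```text
time: 11.35
position: [0.6208, 0.0508, 0.2293]
tool_rot: [0.093, 3.14, 0.001]
ft_force: [0.3, 0.5, 0.9]
grip_width: 0.007
grip_force: 0.0
```

>>> carry_out(
  steps=[
    [0, 0, 0, 0, 0.3, 0, 0],
    [0, 0, 0, -0.1, 0.6, 0, 0],
    [0, 0, 0, -0.1, 0.6, -0.5, 0],
    [0, 0, 0, -0.1, 0.6, -1, 0],
    [0, 0, 0, -0.1, 0.6, -1.4, 0],
    [0, 0, 0, -0.1, 0.6, -1.8, 0],
    [0, 0, 0, -0.1, 0.6, -2.2, 0],
    [0, 0, 0, -0.1, 0.6, -2.5, 0],
    [0, 0, 0, -0.1, 0.6, -2.8, 0],
    [0, 0, 0, -0.1, 0.6, -2.8, 0],
    [0, 0, 0, -0.1, 0.6, -2.8, 0],
  ],
)

```text
time: 12.45
position: [0.6202, 0.0565, 0.2002]
tool_rot: [0.094, 3.14, -0.0]
ft_force: [0.2, -0.6, -0.1]
grip_width: 0.005
grip_force: 0.0
```

>>> carry_out(
  steps=[
    [0, 0, 0, 0, 0, -0.1, 0],
    [0, 0, 0, 0, 0, -0.2, 0],
    [0, 0, 0, 0, 0, -0.3, 0],
  ],
)

```text
time: 12.75
position: [0.6203, 0.0566, 0.1979]
tool_rot: [0.094, 3.139, 0.0]
ft_force: [-1.1, -0.7, 3.1]
grip_width: 0.008
grip_force: 1.4
```

Pushing at about 3 N, which is the ram's own friction. I continue until the foot meets the blade.

>>> carry_out(
  steps=[
    [0, 0, 0, 0, 0, -0.05, 0],
    [0, 0, 0, 0, 0, -0.1, 0],
    [0, 0, 0, 0, 0, -0.15, 0],
    [0, 0, 0, 0, 0, -0.2, 0],
  ],
)

```text
time: 13.15
position: [0.6204, 0.0566, 0.1974]
tool_rot: [0.094, 3.139, 0.001]
ft_force: [-3.1, -0.3, 11.8]
grip_width: 0.008
grip_force: 5.7
```

The foot has stopped on the blade (z = 0.197 m, 12 N). I hold briefly and retreat.

>>> carry_out(
  steps=[
    [0, 0, 0, 0, 0, 0, 0],
    [0, 0, 0, 0, 0, 0, 0],
    [0, 0, 0, 0, 0, 0, 0],
    [0, 0, 0, 0, 0, 0.5, 0],
    [0, 0, 0, 0, 0, 2, 0],
    [0, 0, 0, 0, 0, 5, 0],
    [0, 0, 0, -4, 2, 8, 0],
    [0, 0, 0, -8, 6, 8, 0],
    [0, 0, 0, -12, 10, 8, 0],
    [0, 0, 0, -16, 14, 8, 0],
    [0, 0, 0, -16, 18, 8, 0],
    [0, 0, 0, -16, 18, 8, 0],
  ],
)

```text
time: 14.35
position: [0.4566, 0.2435, 0.2764]
tool_rot: [-0.078, -3.14, -0.006]
ft_force: [1.2, -0.1, 0.2]
grip_width: 0.002
grip_force: 0.0
```

Run:
```python
from h import *
s=ctrl.get_state(); print(s['position'],s['ft_force'])
t=grab('top','top5'); c=grab('scene','sc5'); c0=np.load('pics/sc0.npz')['pixels']
f=lambda x:cv2.resize(x[190:280,190:300,::-1],(400,280),interpolation=cv2.INTER_CUBIC)
cv2.imwrite('pics/v6.png',np.vstack([cv2.resize(t['pixels'][140:240,200:290,::-1],(800,300),interpolation=cv2.INTER_CUBIC),np.hstack([f(c0),f(c['pixels'])])]))
```

```text
[0.45663439 0.24350104 0.2764483 ] [ 1.20730527 -0.05663571  0.15995361]
```

View pics/v6.png

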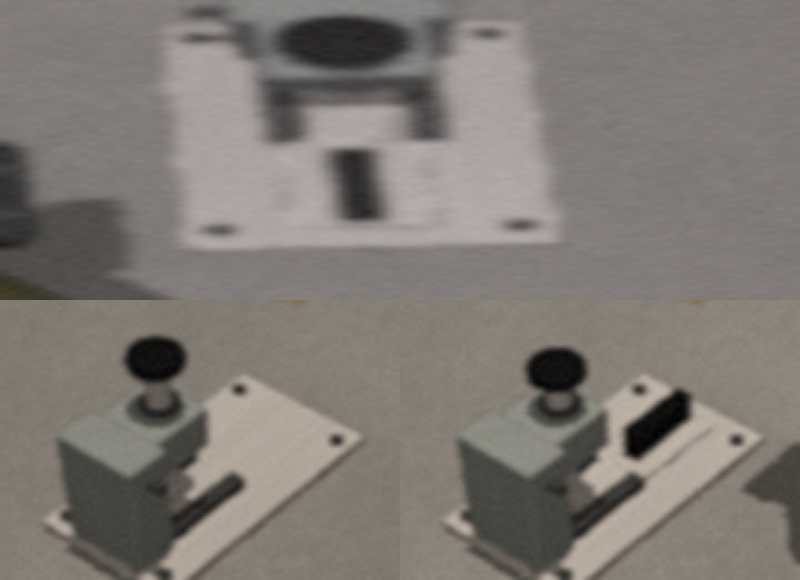

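The gauge is still seated, but in the scene crops the button moved only about 11 px (top edge 337 to 348), which is less than I'd expect for 24 mm. I'll measure it precisely.

Run:
```python
from h import *
def proj(im,P):
    T=np.linalg.inv(im['cam_to_world']);c=T[:3,:3]@P+T[:3,3];k=im['camera_matrix']@c;return k[:2]/k[2]
for a,b,B in(('sc0','sc5',(215,195,50,35)),('top0','top5',(225,138,30,30))):
    A=np.load(f'pics/{a}.npz');C=np.load(f'pics/{b}.npz')
    for z in(.221,.212,.197): print(a,z,proj(A,np.array([.6199,.0567,z])).round(2))
    x,y,w,h=B
    for I in(A,C):
        g=cv2.cvtColor(I['pixels'],cv2.COLOR_RGB2GRAY)[y:y+h,x:x+w]
        m=(g<45).astype(np.uint8); n,l,s,c=cv2.connectedComponentsWithStats(m); i=1+s[1:,4].argmax(); print(s[i]+np.array([x,y,0,0,0]),(c[i]+[x,y]).round(2))
```

```text
sc0 0.221 [232.59 204.19]
sc0 0.212 [232.78 206.68]
sc0 0.197 [233.1  210.78]
[225 202  16  14 169] [232.24 208.65]
[225 206  16  14 165] [232.44 212.18]
top0 0.221 [238.13 149.08]
top0 0.212 [238.18 150.13]
top0 0.197 [238.26 151.84]
[232 145  13  15 145] [238.1  151.99]
[233 147  12  14 127] [238.01 153.38]
```

Both views give about 12.5 mm of travel. The first image also puts the button top near z ≈ 0.209, so the ram probably started about 11 mm down and is now at about 24 mm. That fits the hard stop at z = 0.197. I'll push once more to confirm.

>>> carry_out(
  steps=[
    [0, 0, 0, 4, -4.5, 0, 0],
    [0, 0, 0, 8, -9, 0, 0],
    [0, 0, 0, 12, -13.5, 0, 0],
    [0, 0, 0, 16.3, -18.6, 0, 0],
    [0, 0, 0, 16.3, -18.6, -3, 0],
    [0, 0, 0, 16.3, -18.6, -6, 0],
    [0, 0, 0, 16.3, -18.6, -7.3, 0],
    [0, 0, 0, 16.3, -18.6, -7.6, 0],
    [0, 0, 0, 16.3, -18.6, -7.8, 0],
    [0, 0, 0, 16.3, -18.6, -7.9, 0],
    [0, 0, 0, 16.3, -18.6, -7.9, 0],
  ],
)

```text
time: 15.55
position: [0.6234, 0.0517, 0.198]
tool_rot: [0.091, 3.138, 0.002]
ft_force: [0.3, 0.3, -0.1]
grip_width: 0.003
grip_force: 0.0
```

>>> carry_out(
  steps=[
    [0, 0, 0, -0.3, 0.4, 0, 0],
    [0, 0, 0, -0.3, 0.4, -0.1, 0],
    [0, 0, 0, -0.3, 0.4, -0.2, 0],
    [0, 0, 0, -0.3, 0.4, -0.3, 0],
    [0, 0, 0, -0.3, 0.4, -0.3, 0],
  ],
)

```text
time: 16.05
position: [0.6201, 0.0556, 0.1974]
tool_rot: [0.092, 3.138, 0.003]
ft_force: [-6.3, -0.0, 13.8]
grip_width: 0.004
grip_force: 7.0
```

It stops at the same height (0.1974 m, 14 N), so the foot is resting on the blade. I retreat and hand in.

>>> carry_out(
  steps=[
    [0, 0, 0, 0, 0, 0.3, 0],
    [0, 0, 0, 0, 0, 1, 0],
    [0, 0, 0, 0, 0, 3, 0],
    [0, 0, 0, 0, 0, 6, 0],
    [0, 0, 0, -4, 3, 8, 0],
    [0, 0, 0, -8, 7, 8, 0],
    [0, 0, 0, -12, 11, 8, 0],
    [0, 0, 0, -16, 15, 8, 0],
    [0, 0, 0, -16, 18, 8, 0],
    [0, 0, 0, -16, 18, 8, 0],
    [0, 0, 0, -16, 18, 8, 0],
  ],
)

```text
time: 17.15
position: [0.4594, 0.2359, 0.2737]
tool_rot: [0.088, 3.14, -0.0]
ft_force: [1.2, -0.3, 0.4]
grip_width: 0.005
grip_force: 0.0
```

Run:
```python
from h import *
t=grab('top','top6'); a=np.load('pics/top5.npz')['pixels']
print(np.abs(t['pixels'][140:240,215:290].astype(int)-a[140:240,215:290]).max(), ctrl.get_state()['ft_force'])
print(ctrl.close_job())
```

```text
37 [ 0.11776573  0.12348278 -0.45200331]
the job is handed in; nothing more can be done
None
```

The job is handed in at about 17 s with no verdict returned: the wide gauge is seated in the channel with its shoulders at the cheeks, and the ram is down on its blade (about 24 mm, estimated from two matching hard stops).

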